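# Push the pan under the keep-warm flap

## Robot

A 6-joint arm with a two-finger parallel gripper is mounted at the origin on the work surface. World frame = base frame: x ahead of the robot, y to its left, z up, the work surface at z = 0. Lengths are in m, angles in degrees, forces in N, time in s.
With the tool pointing down it reaches from about 0.4 to 0.825 m from the base axis. Payload 7 kg.
Tool frame: the origin (TCP) lies at the very end of the fingers, on their centre line; the grasp point (between the pads) lies 19 mm behind it (r.hold_point_z is the distance from the TCP to the grasp point, in m); z points along the fingers, y is the direction in which the jaws open and shut (so a half turn about z gives the same grasp; the last joint's range is limited). The gripper opens to 88 mm and grips with 3 to 60 N. Pads are 19 mm wide; open, the fingers measure 130 mm over their backs; the gripper's body (78 mm by 193 mm) begins 47 mm behind the grasp point.
Start: joints at [-48.409, 20.546, 0.682, 0, -70.136, -16.507], TCP at [0.286, -0.611, 0.227] pointing down, gripper open.
Joint ranges: [-176.03, 176.03], [-82.01, 121.73], [-58.28, 71.71], [-173.87, 95.51], [-174.79, -0.11], [-173.66, 173.66]. Speed limits (degrees/s): [136.94, 136.94, 172.46, 180, 180, 180].

## Interface

Orientations are given as [roll, pitch, yaw] about the fixed x, y, z axes, in that order (R = Rz(yaw) Ry(pitch) Rx(roll)).
In Python, from plant import r gives the robot as it stands. The module is installed in compiled form; this text tells all that it offers.
- The arm moves only by the shell command python3 -m inch 'ROWS' [FORCE]. ROWS is text: rows parted by semicolons, each of 7 numbers parted by spaces: the shift along the tool's x, y, z in m, then the turn, a rotation vector about the tool's x, y, z in rad, then the opening, from 0 (shut) to 1 (fully open). In form: tx ty tz ax ay az jaw; .... A call has 1 to 20 rows; each row shifts and turns the commanded pose from where the row before left it, along the tool's axes as they then stand; what a row does not reach is not made up. A row lasts 1/12 s, in which the tool goes at most 41.7 mm and 7.16 degrees, less where a joint would pass 70% of its speed; a pose out of reach is approached as far as the arm can. A call with a gripper value outside its range is refused whole. The fingers move at their own pace and stop on an object; FORCE is the grip in N (left out, the last holds). Time passes only in rows, so rows that do not move let the fingers close. It gives the time, the measured TCP pose, the force and the opening at its end, in the units of the state.
- r.get_state(): the state, without advancing time (a new reading comes with each control period).
- r.capture(name): name is "scene" or "side" or "wrist"; returns the picture (480x640x3 uint8, red, green, blue); there is no depth.
- r.camera_params(name): a dict with "vfov" (degrees; the focal length in pixels is half the picture's height over the tangent of half this angle, whatever the lens; pixels are square), "cx", "cy" (the principal point, pixels), "R" (3x3) and "t" (3): a world point X has camera coordinates R X + t. Camera axes: x right, y down, z forward; pixel columns grow to the right and rows downward; lengths in m; the calibration is good to about 2 mm. A picture is of the moment at which its call begins: read the wrist's pose just before it. camera_params takes no time and is no camera call; for the wrist camera it gives the pose at the moment of the call.
- r.close_job(): hands the job in, once; it reports no verdict.
Trained networks look in the newest picture that a camera, given by its name, has taken for a name from the list of things; names that differ only in an ending like _2 or _b are one class to them, and where a whole thing is asked for, a point or a joint stands for the part that bears it (a point fixed in the world has none). Each returns a list of dicts, best first, with "p" (0 to 1); they miss things now and then, are a little off and sometimes report something else, mostly with a low value. They report only what shows in the picture. A call takes as long as a camera call. They do not tell look-alikes from the thing itself.
- r.recognise(target, camera): "xy" ([column, row] in pixels, amid what is visible of it).
The state is a dict: "time_s": time; "joints": joint angles; "qd": joint speeds; "joint_torque": joint torques, N m; "tcp_pos": TCP position; "eef_rot": TCP orientation; "contact_force": force on the tool from outside, world axes, zero at the start; "moment": the same for the moment, N m; "gripper_width": finger opening in m.
Only numpy, scipy, OpenCV 4.12 (cv2) and the standard library are available. Lean on these libraries where they do the work, as an engineer would, in place of code of your own. Each camera call takes 0.05 s, during which the arm holds its last target.

## Task

With one fingertip press the red bar down to hold the keep-warm station's spring-closed clear flap open, and meanwhile with the other fingertip push the green pan by the upright heel of its handle along the lane, under the flap, until it is fully home against the back stop. Then let the flap spring shut behind the pan's body and move clear. Only push: do not grip or lift the pan, and leave the dishes and other things on the table alone.

Things in the scene. Friction and masses are not known exactly. Their poses are not given: they have to be found in the camera images.
- warmer: white keep-warm station, fixed. Origin on the table top, in the lane's middle below the flap's curtain; x along the lane, inwards (roughly away from the robot), y towards the red bar, z up. The steel loading lane is level, 40 mm above the table, from x -225 mm to the back stop at 80 mm (a housing 90 mm high). Rails 10 mm high at both sides, inner faces at y +/-27, outer +/-32 mm.
- flap (a joint): angle of the spring-closed flap, rad: 0 shut, 0.85 end stop; shuts when let go. Pressing its red bar down swings the clear hood and red-edged curtain up. The pan's body passes at 0.65 to 0.8, not below 0.6. It takes 2 to 6 N on the bar 20 to 30 mm out from the hinge line. Pushing the pan against the shut curtain does not open it.
- hinge (a point): point on the flap's hinge line, at the curtain (station x 0, y 46, z 54 mm). The line runs along the station's x, a thin rod on bearings 12 mm thick at x -221, -18 and 74 mm, up to 65 mm above the table. Beside the lane below the bar is only a plinth 12 mm high.
- press_bar (a point): middle of the red bar's upper face (moves with it). Flat strip 4 mm thick, station x -215 to -35 mm, from 3 to 53 mm out from the hinge line. Shut, it slants up outwards by 0.30 rad; at flap angle 0.7 down by 0.40, and a fingertip on it, its inner edge 20 to 24 mm out from the hinge line, is then 5 to 10 mm above the lane. A tip can slide along it with the flap held open.
- curtain_foot (a point): middle of the curtain's lower edge (moves with the flap). Curtain: station x 0 to 4 mm, y 16 to -30 mm; shut, its edge is 9 mm above the lane, so it bars the pan's body but not its flat handle. The hood covers x 0 to 70 mm, 75 mm above the table when shut; at 0.7 rad its free edge stands about 78 mm above the lane.
- pan: green pan with flat white lid, loose in the lane before the flap, 140 to 280 g. Origin: centre of its body's underside; x into the station. Body 64 mm long (x), 50 wide, 24 high; behind it a flat handle (16 mm wide, top 6 mm above the lane) ending in an upright heel plate. Home against the back stop its origin is at station x 48 mm and the heel's back at x -44 mm, outside the flap.
- pan_heel (a point): centre of the back face of the heel plate, the place to push: 92 mm behind the pan's origin, 12 mm above the lane. The plate is 26 mm wide, 24 high, 6 thick.
- teal_plate: mint-green round plate, 130 mm across, 18 mm high, origin at the centre of its underside; bystander
- pink_plate: pink round plate, 130 mm across, 18 mm high, origin at the centre of its underside; bystander
- white_bowl: white bowl, 110 mm across, 50 mm high, origin at the centre of its underside; bystander
- sauce_bottle: amber sauce bottle with red cap, 44 mm across, 120 mm high, origin at the centre of its underside; bystander
- seed_jar: small terracotta-coloured jar with steel cap, 52 mm across, 60 mm high, origin at the centre of its underside; bystander
- cup: blue cup, 68 mm across, 80 mm high, origin at the centre of its underside; bystander
- spoon: steel spoon with a wooden handle, 170 mm long, lying; bystander
Mind the look-alikes: they are no part of the job. What is shaped like the pan but yellow is not meant.

How it is judged (in metres and radians):
On the way, in this order (a step that is already met when the one before it is completed fails the run):
1. the flap is held open by a finger on it while the pan's body is still outside (value of joint flap above 0.5 rad and contact force between the fingers and flap above 0.3 N and x of pan in the frame of warmer below -0.028 m), for 0.2 s.
2. a finger pushes the pan in under the flap while a finger holds the flap open (value of joint flap above 0.5 rad and contact force between the fingers and flap above 0.3 N and contact force between the fingers and pan above 0.1 N and x of pan in the frame of warmer above 0 m), for 0.1 s.
At the end, for the whole second after the job is handed in: the pan lies flat in the lane within 8 mm of touching the back stop, at rest; the flap is shut (below 0.06 rad) behind its body; each bystander is within 30 mm of where it stood (x of pan in the frame of warmer between 0.04 and 0.052 m and height (world z) of pan below 0.044 m and angle between pan's own z axis and vertical below 0.08 rad and value of joint flap below 0.06 rad and linear speed of pan below 0.02 m/s and distance of each of teal_plate, pink_plate, white_bowl, sauce_bottle, seed_jar, cup, spoon from where it was at the start of the episode below 0.03 m).
It fails at once if the pan is lifted more than 12 mm off the lane, or tipped by more than 0.3 rad (height (world z) of pan above 0.052 m or angle between pan's own z axis and vertical above 0.3 rad).
It fails at once if a bystander is moved by more than 30 mm (distance of any of teal_plate, pink_plate, white_bowl, sauce_bottle, seed_jar, cup, spoon from where it was at the start of the episode above 0.03 m).
It also fails if it takes over 54 s, if anything falls off the work surface, if the arm or the gripper's body presses on something with over 40 N, if the wrist force passes 120 N, or if a joint passes its speed limit or range.

## Working session

There is one attempt and no reset: what is moved stays moved. The work goes in short steps, Python scripts to look and compute and a shell command to move; the robot and the scene stay as the last step left them, time stands still between calls to the robot, and variables do not carry over. Pictures are saved under pics/ and viewed, and the job is handed in when it is done.

```bash
mkdir -p pics; ls; cat > h.py <<'E'
import numpy as np, cv2
from plant import r
def save(n,f): 
    im=r.capture(n); cv2.imwrite(f,cv2.cvtColor(im,cv2.COLOR_RGB2BGR)); return im
def ray(n,uv):
    p=r.camera_params(n); f=240/np.tan(np.radians(p['vfov'])/2)
    R=np.array(p['R']);t=np.array(p['t'])
    d=R.T@np.array([(uv[0]-p['cx'])/f,(uv[1]-p['cy'])/f,1]); return -R.T@t,d
def atz(n,uv,z):
    c,d=ray(n,uv); return c+d*(z-c[2])/d[2]
def proj(n,X):
    p=r.camera_params(n); f=240/np.tan(np.radians(p['vfov'])/2)
    x=np.array(p['R'])@np.array(X)+np.array(p['t']); return [p['cx']+f*x[0]/x[2],p['cy']+f*x[1]/x[2]]
E
python3 - <<'E'
from h import *
for n in ["scene","side","wrist"]:
    save(n,f"pics/{n}0.png")
    for t in ["warmer","pan","pan_heel","press_bar","hinge","curtain_foot"]:
        print(n,t,[(np.round(d['xy']),round(d['p'],2)) for d in r.recognise(t,n)])
s=r.get_state();print(s)
E
```

```text
pics
scene warmer [(array([315., 304.]), 0.87)]
scene pan [(array([447., 207.]), 0.85), (array([351., 208.]), 0.78), (array([303., 274.]), 0.67)]
scene pan_heel [(array([353., 203.]), 0.82), (array([301., 272.]), 0.62), (array([454., 211.]), 0.56)]
scene press_bar [(array([323., 277.]), 0.93), (array([314., 305.]), 0.2)]
scene hinge [(array([246., 247.]), 0.71), (array([314., 304.]), 0.57)]
scene curtain_foot [(array([324., 279.]), 0.94)]
side warmer [(array([280., 269.]), 0.6)]
side pan [(array([424., 366.]), 0.96), (array([292., 251.]), 0.77), (array([393., 287.]), 0.74)]
side pan_heel [(array([297., 248.]), 0.97), (array([394., 285.]), 0.95)]
side press_bar [(array([268., 310.]), 0.73), (array([287., 262.]), 0.67), (array([342., 392.]), 0.28)]
side hinge [(array([280., 265.]), 0.76)]
side curtain_foot [(array([291., 260.]), 0.67)]
wrist warmer []
wrist pan []
wrist pan_heel []
wrist press_bar []
wrist hinge []
wrist curtain_foot []
{'time_s': 1.05, 'joints': array([-4.84091022e+01,  2.05461084e+01,  6.79512903e-01,  1.32923172e-03,
       -7.01347374e+01, -1.65066304e+01]), 'qd': array([ 0.06717481, -0.0535436 ,  0.06143985, -0.15601788,  0.02999194,
        0.03603578]), 'joint_torque': array([ 1.23168084e-04, -5.82392442e+01,  2.93303633e+01,  7.00255215e+00,
        1.25648474e-02, -2.72549710e-05]), 'tcp_pos': array([ 0.28612251, -0.61132233,  0.22654966]), 'eef_rot': array([ 1.79999077e+02, -1.57730720e-03, -1.54915281e+02]), 'contact_force': array([ 0.08707089,  0.03490318, -0.20222514]), 'moment': array([ 0.0272564 , -0.05488576, -0.00549975]), 'gripper_width': 0.08762474544702073}
```

View pics/scene0.png

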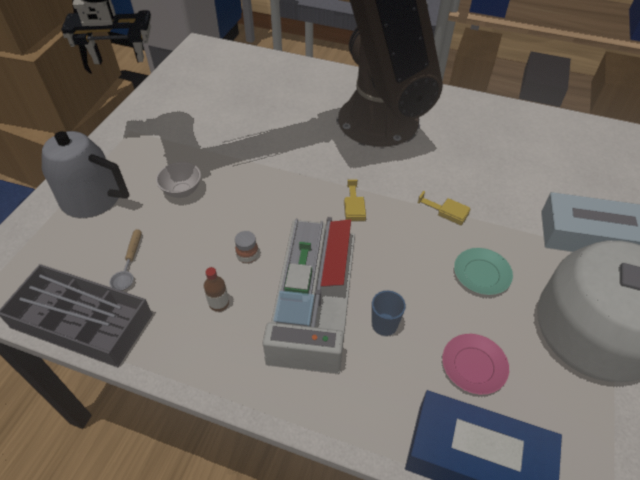

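View pics/side0.png

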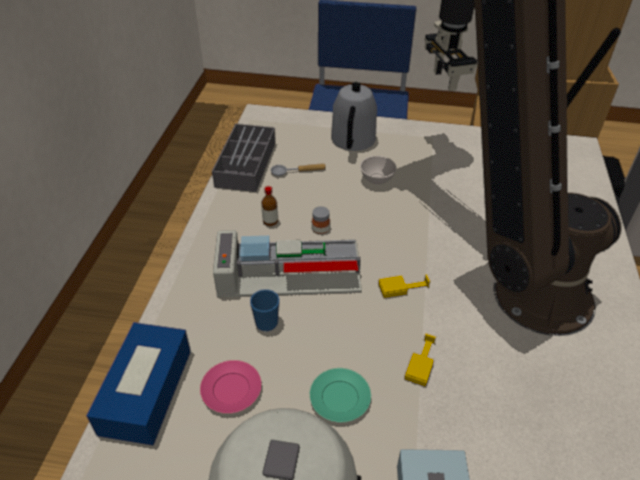

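```bash
python3 - <<'E'
import cv2
a=cv2.imread('pics/scene0.png')[205:375,250:370]; cv2.imwrite('pics/sc_c.png',cv2.resize(a,None,fx=3.5,fy=3.5,interpolation=cv2.INTER_CUBIC))
a=cv2.imread('pics/side0.png')[220:305,205:370]; cv2.imwrite('pics/sd_c.png',cv2.resize(a,None,fx=4.5,fy=4.5,interpolation=cv2.INTER_CUBIC))
from h import *
print(atz('scene',(301,272),.04),atz('scene',(312,222),.04),atz('scene',(305,350),.0),atz('side',(297,248),.05))
for n in ('scene','side','wrist'):
    p=r.camera_params(n);print(n,p['vfov'],p['cx'],p['cy'],-np.array(p['R']).T@p['t'])
    print(np.round(p['R'],3))
E
```

```text
[ 0.61382406 -0.0040669   0.04      ] [ 0.47119414 -0.03160196  0.04      ] [7.64830590e-01 6.18840450e-02 1.11022302e-16] [ 0.62044333 -0.01013598  0.05      ]
scene 49.53619992101077 319.836922081743 240.13285181211813 [1.22108872 0.25023831 0.95015841]
[[-0.338  0.941  0.007]
 [ 0.726  0.266 -0.634]
 [-0.599 -0.209 -0.773]]
side 44.3225864631445 324.36755463936174 241.63396696636676 [0.39205369 1.03526487 1.09485559]
[[-0.987 -0.161  0.012]
 [-0.12   0.681 -0.723]
 [ 0.108 -0.715 -0.691]]
wrist 58.45959401474117 309.63933180507706 238.01761363016803 [ 0.21042938 -0.64597653  0.38487558]
[[-0.423  0.906  0.001]
 [ 0.863  0.403  0.305]
 [ 0.276  0.13  -0.952]]
```

View pics/sc_c.png

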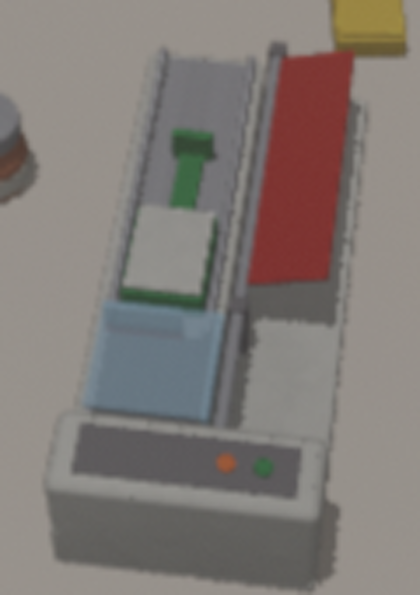

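View pics/sd_c.png

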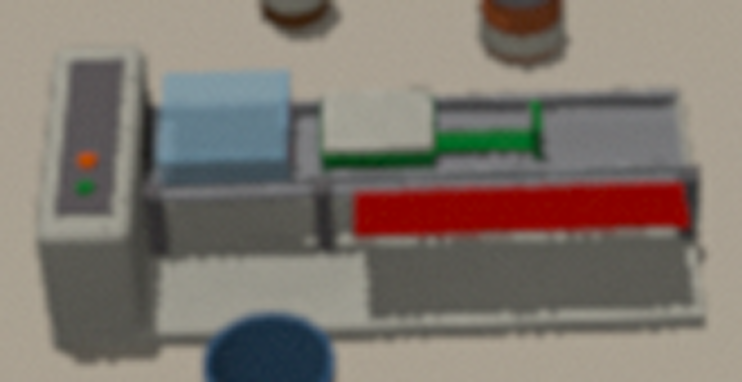

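```bash
cat > fit.py <<'E'
from h import *
from scipy.optimize import least_squares
c,s=np.cos(.3),np.sin(.3)
def bar(x,o): return [x,.046+o*c-.004*0,.054+o*s+.002]
P=[('scene',(278/3.5+250,57/3.5+205),bar(-.215,.003)),('scene',(354/3.5+250,53/3.5+205),bar(-.215,.053)),
('scene',(328/3.5+250,280/3.5+205),bar(-.035,.053)),('scene',(250/3.5+250,282/3.5+205),bar(-.035,.003)),
('side',(356/4.5+205,193/4.5+220),bar(-.035,.003)),('side',(686/4.5+205,183/4.5+220),bar(-.215,.003)),
('side',(690/4.5+205,228/4.5+220),bar(-.215,.053)),('side',(356/4.5+205,236/4.5+220),bar(-.035,.053)),
('scene',(163/3.5+250,50/3.5+205),[-.225,-.0295,.05]),('side',(677/4.5+205,94/4.5+220),[-.225,-.0295,.05]),
('scene',(107/3.5+250,303/3.5+205),[0,-.03,.075])]
def W(q,X):
    X=np.array(X);a=q[2];return np.array([q[0]+np.cos(a)*X[0]-np.sin(a)*X[1],q[1]+np.sin(a)*X[0]+np.cos(a)*X[1],X[2]])
def f(q): return np.concatenate([np.array(proj(n,W(q,X)))-uv for n,uv,X in P])
if __name__=='__main__':
    o=least_squares(f,[.68,.03,.2],loss='soft_l1');q=o.x
    print(q,np.degrees(q[2]));print(np.round(f(q).reshape(-1,2),1))
    for n,uv,z in [('scene',(194/3.5+250,150/3.5+205),.054),('side',(540/4.5+205,105/4.5+220),.064)]:
        w=atz(n,uv,z);d=w-W(q,[0,0,0]);a=q[2];print('heel',w,d[0]*np.cos(a)+d[1]*np.sin(a),-d[0]*np.sin(a)+d[1]*np.cos(a))
    t=r.get_state()
    print(W(q,[-.15,.039,0]),W(q,[-.2,.03,.2]))
    for b in ['sauce_bottle','seed_jar','cup']:
        for d in r.recognise(b,'scene')[:1]:
            w=atz('scene',d['xy'],.05);e=w-W(q,[0,0,0]);print(b,w,e[0]*np.cos(a)+e[1]*np.sin(a),-e[0]*np.sin(a)+e[1]*np.cos(a))
E
python3 fit.py
```

```text
[0.68895895 0.01352729 0.2310436 ] 13.237823117442504
[[ 0.8 -0.1]
 [ 0.2 -1.4]
 [ 1.  -0.9]
 [-0.   0.3]
 [-1.5 -0.3]
 [-1.9 -1.1]
 [-0.3 -1.2]
 [-1.3  0.2]
 [ 0.4 -2.4]
 [ 0.6 -1.2]
 [ 0.  -0.3]]
heel [ 0.55875959 -0.01454204  0.054     ] -0.13316739374606018 0.002491334697658852
heel [ 0.55110121 -0.02490964  0.064     ] -0.1429963949545479 -0.005847058581216653
[0.53401402 0.01714196 0.        ] [ 0.48740356 -0.00306857  0.2       ]
sauce_bottle [ 0.73398191 -0.15220882  0.05      ] 0.005874103709789039 -0.1716421278385852
seed_jar [ 0.60434937 -0.13903084  0.05      ] -0.11729615358284452 -0.12912930165710235
cup [0.66384416 0.19201258 0.05      ] 0.0164245301023598 0.17949368934251342
```

```bash
cat > go.py <<'E'
import sys
from h import *
from fit import W
Q=[0.68895895,0.01352729,0.2310436]
def delta(P,yawdeg,Q=Q):
    from scipy.spatial.transform import Rotation as Ro
    s=r.get_state();R=Ro.from_euler('xyz',s['eef_rot'],degrees=True)
    Rt=Ro.from_euler('xyz',[180,0,yawdeg],degrees=True)
    d=R.inv().apply(np.array(P)-s['tcp_pos']);rv=(R.inv()*Rt).as_rotvec()
    return d,rv
E
python3 - <<'E'
from go import *
T=W(Q,[-.165,.039,.2]);print(T,delta(T,np.degrees(Q[2])-180))
print(atz('scene',(85,170),.1),atz('scene',(180,182),.03))
E
```

```text
[0.51941259 0.01370705 0.2       ] (array([-0.47625465,  0.4671809 ,  0.02655353]), array([-1.40813922e-05,  6.17029049e-06,  2.06768187e-01]))
[ 0.55185248 -0.57395265  0.1       ] [ 0.45161987 -0.39240082  0.03      ]
```

```bash
python3 -m inch '-0.028 0.0275 0.0015 0 0 0 0.64;-0.028 0.0275 0.0015 0 0 0 0.64;-0.028 0.0275 0.0015 0 0 0 0.64;-0.028 0.0275 0.0015 0 0 0 0.64;-0.028 0.0275 0.0015 0 0 0 0.64;-0.028 0.0275 0.0015 0 0 0 0.64;-0.028 0.0275 0.0015 0 0 0 0.64;-0.028 0.0275 0.0015 0 0 0 0.64;-0.028 0.0275 0.0015 0 0 0 0.64;-0.028 0.0275 0.0015 0 0 0 0.64;-0.028 0.0275 0.0015 0 0 0 0.64;-0.028 0.0275 0.0015 0 0 0 0.64;-0.028 0.0275 0.0015 0 0 0 0.64;-0.028 0.0275 0.0015 0 0 0 0.64;-0.028 0.0275 0.0015 0 0 0 0.64;-0.028 0.0275 0.0015 0 0 0 0.64;-0.028 0.0275 0.0015 0 0 0 0.64;0 0 0 0 0 0.1034 0.64;0 0 0 0 0 0.1034 0.64;0 0 0 0 0 0 0.64'
python3 - <<'E'
from go import *
save('wrist','pics/w1.png')
print([ (d['xy'],d['p']) for d in r.recognise('pan_heel','wrist')])
T=W(Q,[-.165,.039,.2]);print(r.get_state()['tcp_pos'],delta(T,np.degrees(Q[2])-180))
E
```

```text
time_s: 2.87
tcp_pos: [0.5191, 0.0148, 0.2009]
eef_rot: [-180.0, -0.0, -166.9]
contact_force: [-0.3, -0.7, -0.1]
gripper_width: 0.0562
[([263.2, 319.2], 0.67), ([393.4, 34.5], 0.61)]
[0.51899126 0.01388681 0.20108461] (array([-0.000368  , -0.00027274,  0.00108462]), array([-1.90214030e-05,  1.39324793e-05,  3.52612935e-03]))
```

View pics/w1.png

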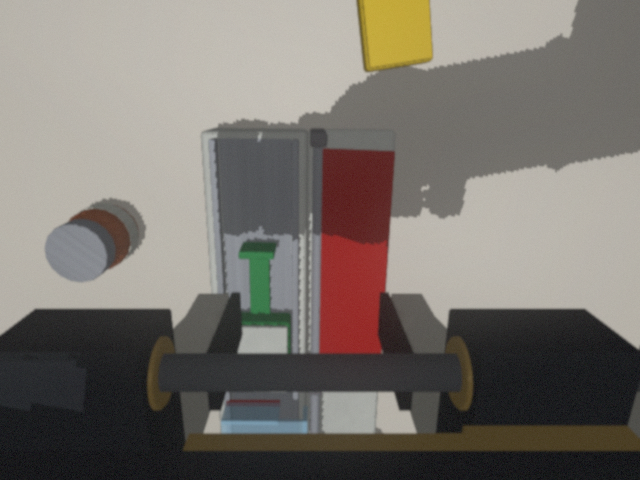

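```bash
python3 - <<'E'
import cv2
a=cv2.imread('pics/w1.png')[120:420,190:410]; cv2.imwrite('pics/w1c.png',cv2.resize(a,None,fx=2.6,fy=2,interpolation=cv2.INTER_CUBIC))
from go import *
for X in [[-.215,.046+.053*np.cos(.3),.0717],[-.215,.049,.057],[-.035,.0966,.0717],[-.035,.049,.057],[-.225,-.0295,.05],[-.225,.0295,.05],[-.14,-.013,.064],[-.14,.013,.064],[0,0,.049]]:
    u=proj('wrist',W(Q,X));print(X,np.round(u,1),'crop',round((u[0]-190)*2.6),round((u[1]-120)*2))
E
```

```text
[-0.215, np.float64(0.09663283392365712), 0.0717] [394.9 154.4] crop 533 69
[-0.215, 0.049, 0.057] [322.4 151.7] crop 344 63
[-0.035, 0.0966, 0.0717] [380.4 384.6] crop 495 529
[-0.035, 0.049, 0.057] [319.8 373.3] crop 337 507
[-0.225, -0.0295, 0.05] [210.7 135.9] crop 54 32
[-0.225, 0.0295, 0.05] [294.6 136.1] crop 272 32
[-0.14, -0.013, 0.064] [236.9 256.3] crop 122 273
[-0.14, 0.013, 0.064] [272.3 256.4] crop 214 273
[0, 0, 0.049] [262.6 402.2] crop 189 564
```

View pics/w1c.png

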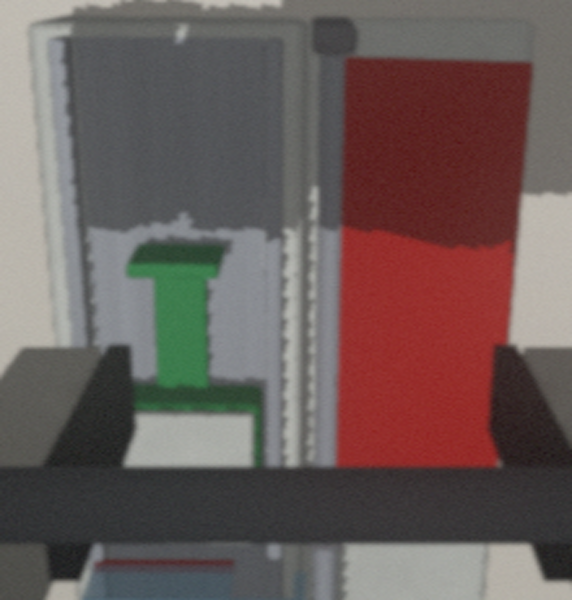

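```bash
python3 -m inch '0 0.0007 0.02 0 0 0.0035 0.64;0 0 0.02 0 0 0 0.64;0 0 0.02 0 0 0 0.64;0 0 0.02 0 0 0 0.64;0 0 0.02 0 0 0 0.64;0 0 0.01 0 0 0 0.64;0 0 0 0 0 0 0.64;0 0 0 0 0 0 0.64'
python3 - <<'E'
from go import *
T=W(Q,[-.165,.040,.0463]);print(r.get_state()['tcp_pos'],r.get_state()['contact_force'],delta(T,np.degrees(Q[2])-180))
a=save('wrist','pics/w2.png')
a=save('scene','pics/s2.png')[180:390,230:400];cv2.imwrite('pics/s2c.png',cv2.cvtColor(cv2.resize(a,None,fx=2.8,fy=2.8,interpolation=2),cv2.COLOR_RGB2BGR))
a=save('side','pics/d2.png')[200:320,200:400];cv2.imwrite('pics/d2c.png',cv2.cvtColor(cv2.resize(a,None,fx=4,fy=4,interpolation=2),cv2.COLOR_RGB2BGR))
E
```

```text
time_s: 3.63
tcp_pos: [0.519, 0.0141, 0.0913]
eef_rot: [-180.0, -0.0, -166.9]
contact_force: [-0.1, 1.4, 0.1]
gripper_width: 0.0559
[0.51900139 0.01412551 0.09131258] [-0.13776184  1.35612733  0.12968854] (array([-0.00032666,  0.00051803,  0.04501221]), array([-0.0004162 , -0.0005219 , -0.00253564]))
```

View pics/w2.png

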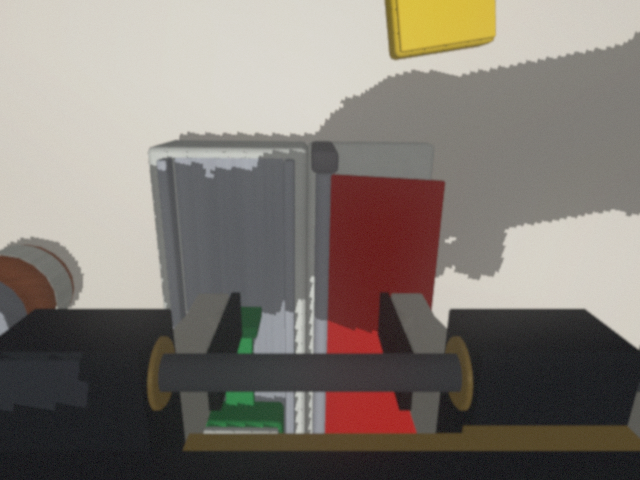

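View pics/s2c.png

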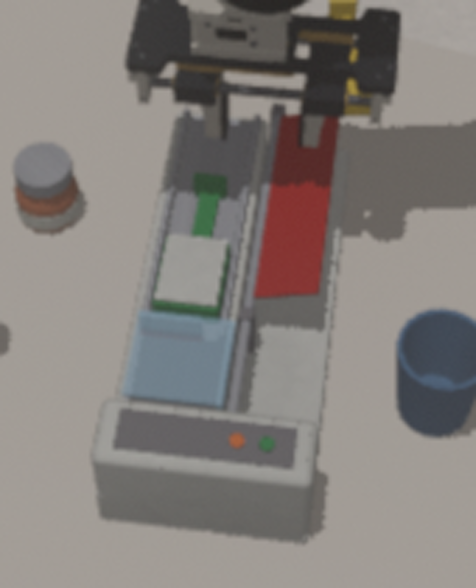

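View pics/d2c.png

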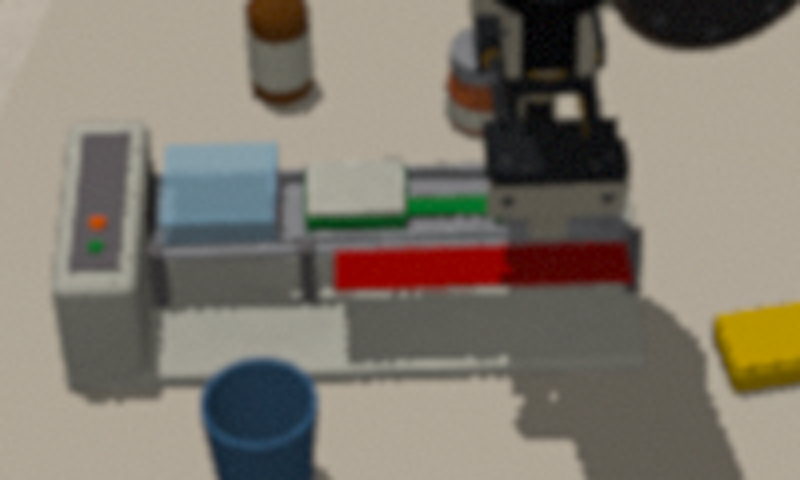

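```bash
python3 - <<'E'
from go import *
from scipy.spatial.transform import Rotation as Ro
s=r.get_state();R=Ro.from_euler('xyz',s['eef_rot'],degrees=True)
im={n:cv2.imread(f) for n,f in [('wrist','pics/w2.png'),('scene','pics/s2.png')]}
for n,(x0,x1,y0,y1,k) in {'wrist':(140,460,180,440,2.4),'scene':(260,370,190,300,5)}.items():
    a=cv2.resize(im[n][y0:y1,x0:x1],None,fx=k,fy=k,interpolation=2)
    for y in (.028,.049,-.028,-.049):
        for x in (.0095,-.0095):
            u=proj(n,R.apply([x,y,0])+s['tcp_pos']);print(n,x,y,np.round(u,1))
            cv2.circle(a,(int((u[0]-x0)*k),int((u[1]-y0)*k)),3,(255,255,0),-1)
    for X in [[-.142,-.0115,.064],[-.142,.0145,.064],[-.215,.049,.057],[-.215,.0966,.0717]]:
        u=proj(n,W(Q,X)); cv2.circle(a,(int((u[0]-x0)*k),int((u[1]-y0)*k)),3,(255,0,255),-1)
    cv2.imwrite(f'pics/{n}_o.png',a)
E
```

```text
wrist 0.0095 0.028 [376.8 292.8]
wrist -0.0095 0.028 [374.7 334.3]
wrist 0.0095 0.049 [428.8 292.7]
wrist -0.0095 0.049 [425.  334.3]
wrist 0.0095 -0.028 [238.2 292.9]
wrist -0.0095 -0.028 [240.6 334.5]
wrist 0.0095 -0.049 [186.2 293. ]
wrist -0.0095 -0.049 [190.2 334.6]
scene 0.0095 0.028 [337.3 225.3]
scene -0.0095 0.028 [336.5 231.8]
scene 0.0095 0.049 [346.9 226.2]
scene -0.0095 0.049 [346.2 232.8]
scene 0.0095 -0.028 [311.9 222.9]
scene -0.0095 -0.028 [310.8 229.4]
scene 0.0095 -0.049 [302.4 222. ]
scene -0.0095 -0.049 [301.2 228.5]
```

View pics/wrist_o.png

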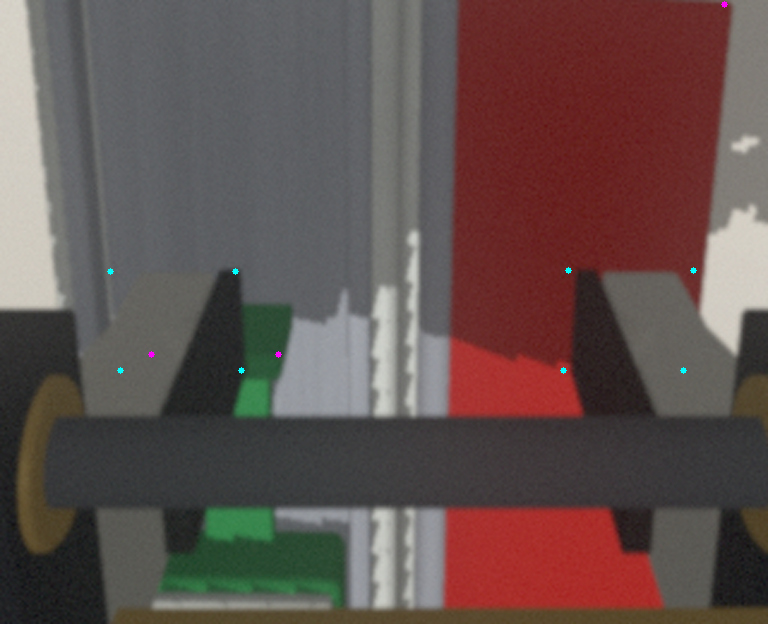

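View pics/scene_o.png

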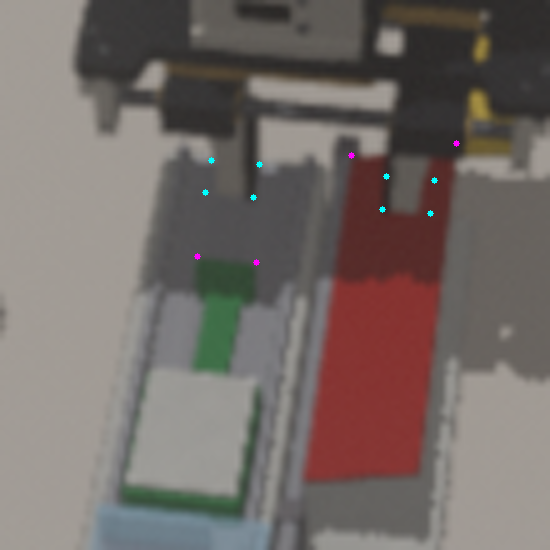

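```bash
python3 - <<'E'
from go import *
a=Q[2]
def st(w):
    d=w-W(Q,[0,0,0]);return np.round([d[0]*np.cos(a)+d[1]*np.sin(a),-d[0]*np.sin(a)+d[1]*np.cos(a)],4)
print(st(atz('wrist',(140+291/2.4,180+305/2.4),.04)), st(atz('wrist',(331,177),.057)),st(atz('wrist',(443.5,181.5),.0717)), st(atz('wrist',(140+108/2.4,180+200/2.4),.04)))
print(st(atz('scene',(260+198/5,190+263/5),.064)),st(atz('scene',(260+255/5,190+267/5),.064)))
E
```

```text
[-0.1409  0.0144] [-0.2148  0.0506] [-0.2152  0.0972] [-0.1665 -0.0247]
[-0.1384 -0.011 ] [-0.1391  0.0142]
```

```bash
python3 -m inch '0 0.001 0.0075 0 0 0 0.64;0 0 0.0075 0 0 0 0.64;0 0 0.0075 0 0 0 0.64;0 0 0.0075 0 0 0 0.64;0 0 0.0075 0 0 0 0.64;0 0 0.0075 0 0 0 0.64;0 0 0 0 0 0 0.64;0 0 0 0 0 0 0.64;0 0 0 0 0 0 0.64'
python3 - <<'E'
from go import *
T=W(Q,[-.165,.041,.0463]);s=r.get_state();print(s['tcp_pos'],s['contact_force'],s['moment'],delta(T,np.degrees(Q[2])-180))
a=save('scene','pics/s3.png')[180:390,230:400];cv2.imwrite('pics/s3c.png',cv2.cvtColor(cv2.resize(a,None,fx=2.8,fy=2.8,interpolation=2),cv2.COLOR_RGB2BGR))
a=save('side','pics/d3.png')[200:320,200:400];cv2.imwrite('pics/d3c.png',cv2.cvtColor(cv2.resize(a,None,fx=4,fy=4,interpolation=2),cv2.COLOR_RGB2BGR))
E
```

```text
time_s: 4.53
tcp_pos: [0.5184, 0.0157, 0.0459]
eef_rot: [180.0, -0.0, -167.0]
contact_force: [-1.2, 2.9, 2.4]
gripper_width: 0.056
[0.51842404 0.015688   0.04592444] [-1.19287715  2.92502456  2.41388661] [ 0.99408158  0.56354345 -0.02045085] (array([-0.00050897, -0.00015276, -0.00037593]), array([ 0.00019321, -0.00065391, -0.00363578]))
```

View pics/s3c.png

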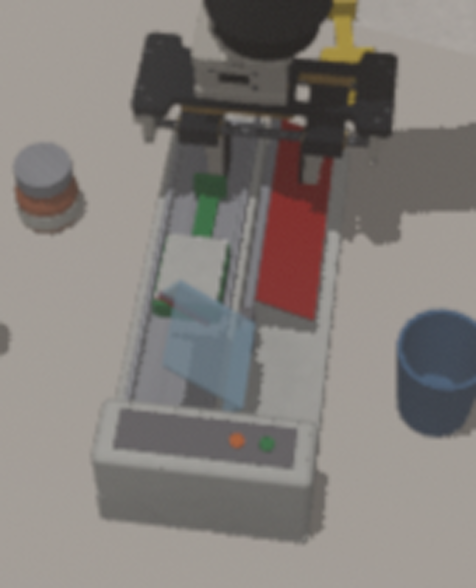

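View pics/d3c.png

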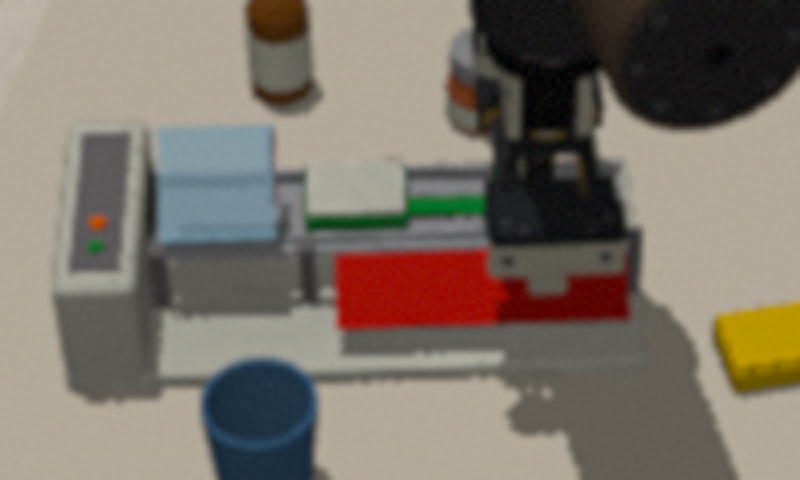

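```bash
python3 -m inch '-0.003 0 0 0 0 -0.0036 0.64;-0.003 0 0 0 0 0 0.64;-0.003 0 0 0 0 0 0.64;-0.003 0 0 0 0 0 0.64;-0.003 0 0 0 0 0 0.64;-0.003 0 0 0 0 0 0.64;-0.003 0 0 0 0 0 0.64;-0.003 0 0 0 0 0 0.64;-0.003 0 0 0 0 0 0.64;-0.003 0 0 0 0 0 0.64;-0.003 0 0 0 0 0 0.64;-0.003 0 0 0 0 0 0.64'
python3 - <<'E'
from go import *
T=W(Q,[-.0535,.041,.0463]);s=r.get_state();print(s['tcp_pos'],s['contact_force'],s['moment'],delta(T,np.degrees(Q[2])-180))
a=save('scene','pics/s4.png')[180:390,230:400];cv2.imwrite('pics/s4c.png',cv2.cvtColor(cv2.resize(a,None,fx=2.8,fy=2.8,interpolation=2),cv2.COLOR_RGB2BGR))
a=save('side','pics/d4.png')[200:320,200:400];cv2.imwrite('pics/d4c.png',cv2.cvtColor(cv2.resize(a,None,fx=4,fy=4,interpolation=2),cv2.COLOR_RGB2BGR))
E
```

```text
time_s: 5.63
tcp_pos: [0.5541, 0.0239, 0.046]
eef_rot: [180.0, 0.0, -166.8]
contact_force: [-2.4, 1.1, 2.7]
gripper_width: 0.056
[0.55405235 0.02385631 0.04601896] [-2.38874726  1.07733217  2.67192519] [0.21377168 1.12321205 0.03174014] (array([-7.54565896e-02,  4.97521406e-05, -2.77576625e-04]), array([6.84959985e-06, 4.58781484e-05, 3.92383719e-05]))
```

View pics/s4c.png

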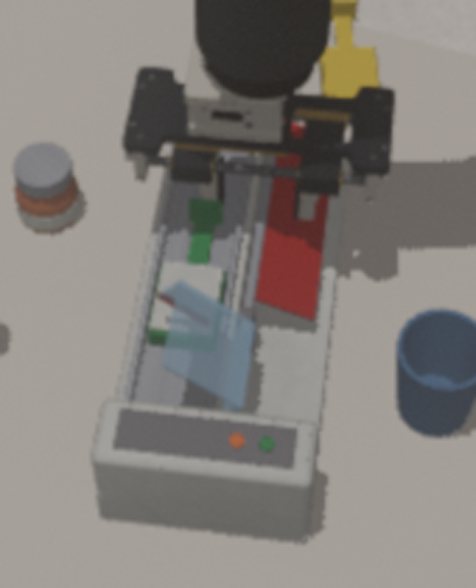

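View pics/d4c.png

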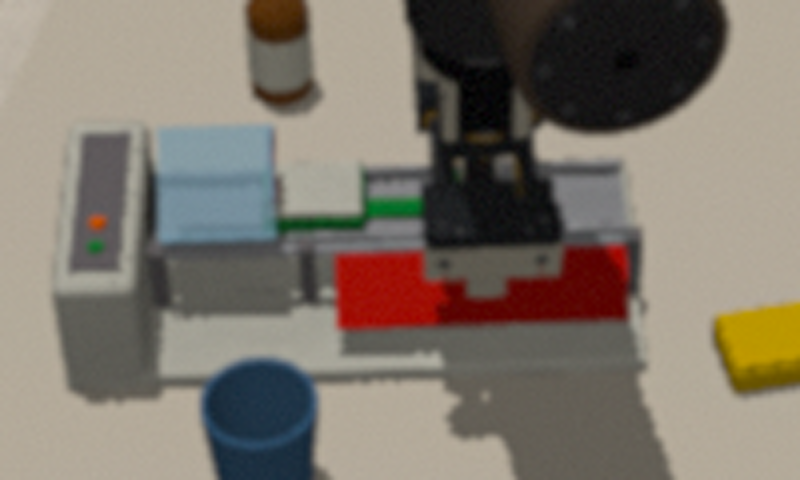

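Pan is moving in under the open curtain and the flap is steadily held. I'll continue.

```bash
python3 -m inch '-0.003 0 0 0 0 0 0.64;-0.0035 0 0 0 0 0 0.64;-0.0035 0 0 0 0 0 0.64;-0.0035 0 0 0 0 0 0.64;-0.0035 0 0 0 0 0 0.64;-0.0035 0 0 0 0 0 0.64;-0.0035 0 0 0 0 0 0.64;-0.0035 0 0 0 0 0 0.64;-0.0035 0 0 0 0 0 0.64;-0.0035 0 0 0 0 0 0.64;-0.0035 0 0 0 0 0 0.64;-0.0035 0 0 0 0 0 0.64;-0.0035 0 0 0 0 0 0.64;-0.0035 0 0 0 0 0 0.64;-0.0035 0 0 0 0 0 0.64;-0.0035 0 0 0 0 0 0.64;-0.0035 0 0 0 0 0 0.64;-0.0035 0 0 0 0 0 0.64;-0.0035 0 0 0 0 0 0.64;-0.0035 0 0 0 0 0 0.64'
python3 - <<'E'
from go import *
T=W(Q,[-.0535,.041,.0463]);s=r.get_state();print(s['tcp_pos'],s['contact_force'],s['moment'],delta(T,np.degrees(Q[2])-180))
a=save('scene','pics/s5.png')[180:390,230:400];cv2.imwrite('pics/s5c.png',cv2.cvtColor(cv2.resize(a,None,fx=2.8,fy=2.8,interpolation=2),cv2.COLOR_RGB2BGR))
a=save('side','pics/d5.png')[200:320,200:400];cv2.imwrite('pics/d5c.png',cv2.cvtColor(cv2.resize(a,None,fx=4,fy=4,interpolation=2),cv2.COLOR_RGB2BGR))
E
```

```text
time_s: 7.4
tcp_pos: [0.6217, 0.0398, 0.0461]
eef_rot: [180.0, 0.0, -166.8]
contact_force: [-3.2, -0.3, 3.5]
gripper_width: 0.0561
[0.62171037 0.03978497 0.04606779] [-3.16624847 -0.30994189  3.5208364 ] [ 0.03577821  1.28460767 -0.04815616] (array([-5.94881679e-03,  4.01762773e-05, -2.32116641e-04]), array([6.58437522e-06, 1.50424752e-05, 6.34041382e-05]))
```

View pics/s5c.png

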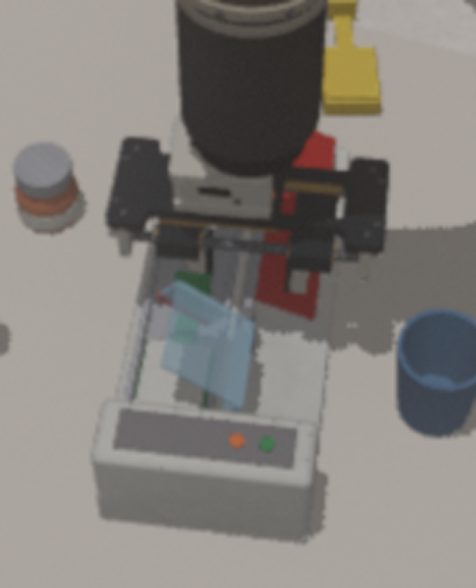

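View pics/d5c.png

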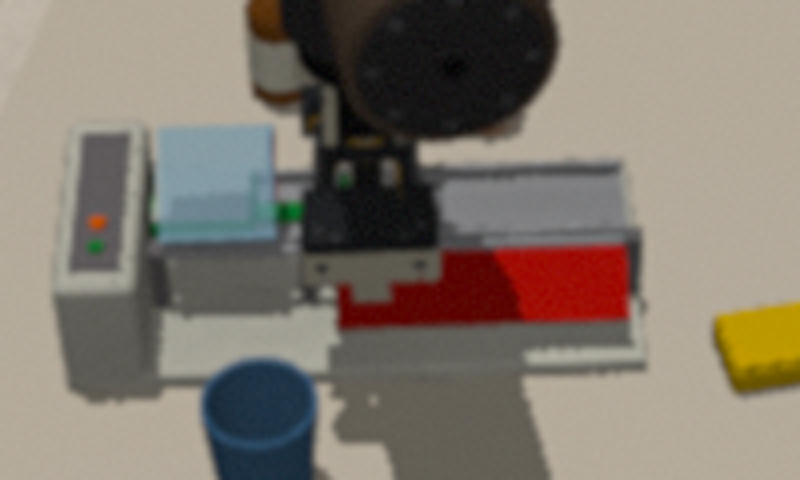

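```bash
python3 -m inch '-0.001 0 0 0 0 0 0.64;-0.001 0 0 0 0 0 0.64;-0.001 0 0 0 0 0 0.64;-0.001 0 0 0 0 0 0.64;-0.001 0 0 0 0 0 0.64;0 0 0 0 0 0 0.64'; python3 -m inch '-0.001 0 0 0 0 0 0.64;0 0 0 0 0 0 0.64'; python3 -m inch '-0.001 0 0 0 0 0 0.64;0 0 0 0 0 0 0.64'
```

```text
time_s: 8.0
tcp_pos: [0.6237, 0.0401, 0.0456]
eef_rot: [-180.0, -0.3, -166.8]
contact_force: [-9.1, -0.3, 7.2]
gripper_width: 0.0563
time_s: 8.17
tcp_pos: [0.6238, 0.04, 0.0455]
eef_rot: [180.0, -0.4, -166.8]
contact_force: [-12.2, -0.6, 8.9]
gripper_width: 0.056
time_s: 8.33
tcp_pos: [0.6239, 0.0399, 0.0453]
eef_rot: [-180.0, -0.5, -166.9]
contact_force: [-15.5, -1.3, 10.6]
gripper_width: 0.056
```

```bash
python3 - <<'E'
from go import *
a=save('scene','pics/s6.png');b=save('side','pics/d6.png');w=save('wrist','pics/w6.png')
def crop(a,x0,x1,y0,y1,k,f): cv2.imwrite(f,cv2.cvtColor(cv2.resize(a[y0:y1,x0:x1],None,fx=k,fy=k,interpolation=2),cv2.COLOR_RGB2BGR))
crop(a,260,340,265,345,7,'pics/s6c.png');crop(b,210,310,220,270,8,'pics/d6c.png')
for n,x0,y0,k in [('scene',260,265,7),('side',210,220,8)]:
  for X in [[.080,-.025,.064],[.08,.025,.064],[.016,.025,.064],[.016,-.025,.064],[.08,-.025,.04],[-.044,0,.064]]:
    u=proj(n,W(Q,X));print(n,X,np.round([(u[0]-x0)*k,(u[1]-y0)*k]))
E
```

```text
scene [0.08, -0.025, 0.064] [117. 449.]
scene [0.08, 0.025, 0.064] [297. 467.]
scene [0.016, 0.025, 0.064] [327. 271.]
scene [0.016, -0.025, 0.064] [154. 253.]
scene [0.08, -0.025, 0.04] [122. 491.]
scene [-0.044, 0, 0.064] [270.  92.]
side [0.08, -0.025, 0.064] [211. 172.]
side [0.08, 0.025, 0.064] [205. 284.]
side [0.016, 0.025, 0.064] [413. 276.]
side [0.016, -0.025, 0.064] [415. 164.]
side [0.08, -0.025, 0.04] [218. 227.]
side [-0.044, 0, 0.064] [606. 212.]
```

View pics/s6c.png

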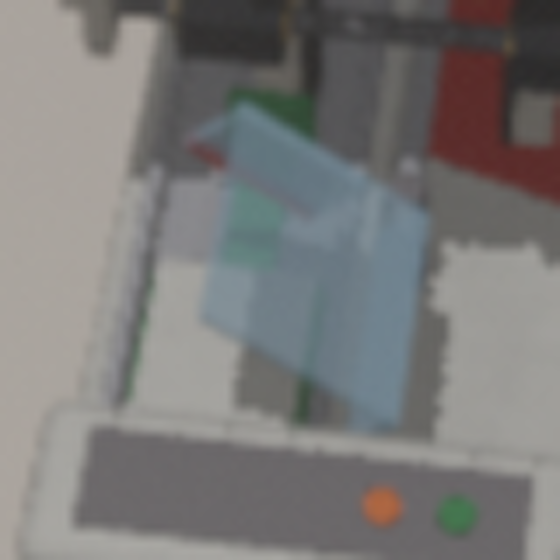

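View pics/d6c.png

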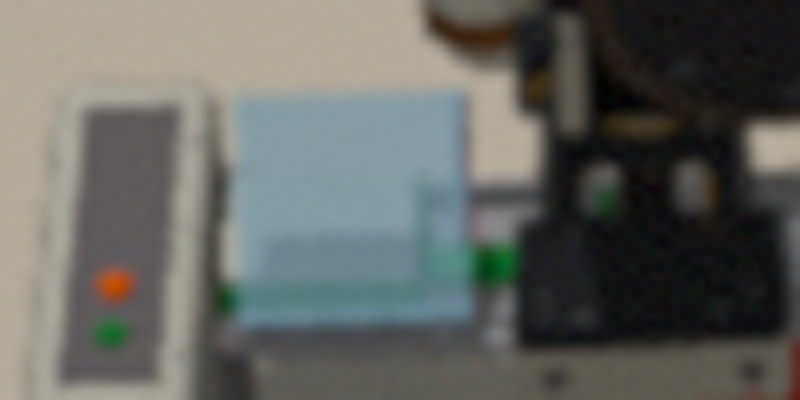

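View pics/w6.png

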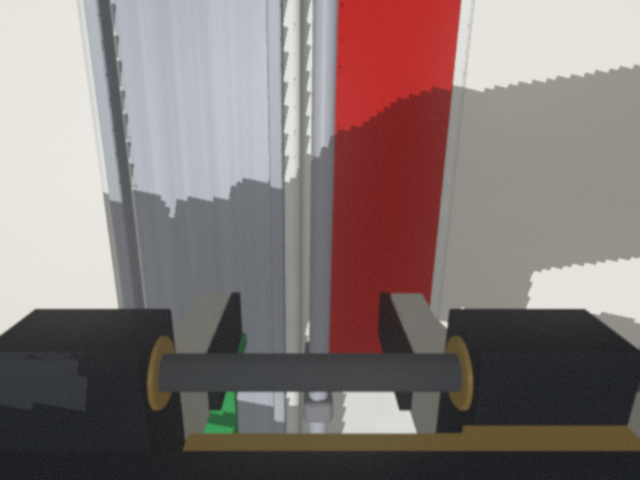

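```bash
python3 -m inch '0.002 0 0 0 0 0 0.64;0.002 0 0 0 0 0 0.64;0.003 0 0 0 0 0 0.64;0.004 0 0 0 0 0 0.64;0.004 0 0 0 0 0 0.64;0 0 0 0 0 0 0.64;0 0 0 0 0 0 0.64'
python3 - <<'E'
from go import *
a=save('side','pics/d7.png');b=save('scene','pics/s7.png')
def crop(a,x0,x1,y0,y1,k,f): cv2.imwrite(f,cv2.cvtColor(cv2.resize(a[y0:y1,x0:x1],None,fx=k,fy=k,interpolation=2),cv2.COLOR_RGB2BGR))
crop(b,260,340,265,345,7,'pics/s7c.png');crop(a,210,310,220,270,8,'pics/d7c.png')
E
```

```text
time_s: 9.07
tcp_pos: [0.6137, 0.038, 0.0464]
eef_rot: [180.0, 0.0, -166.7]
contact_force: [0.4, 0.8, 2.0]
gripper_width: 0.0562
```

View pics/s7c.png

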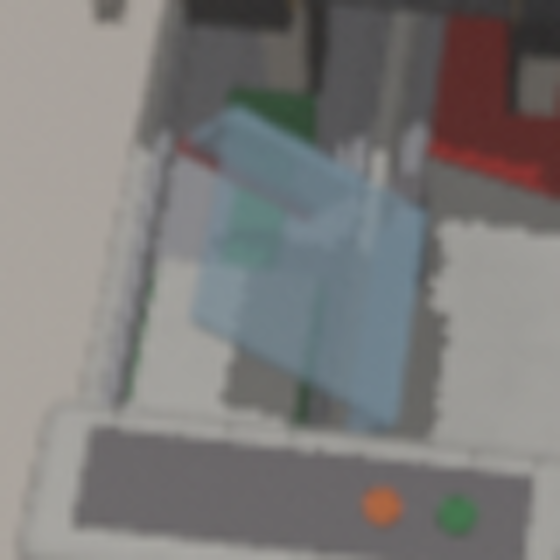

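View pics/d7c.png

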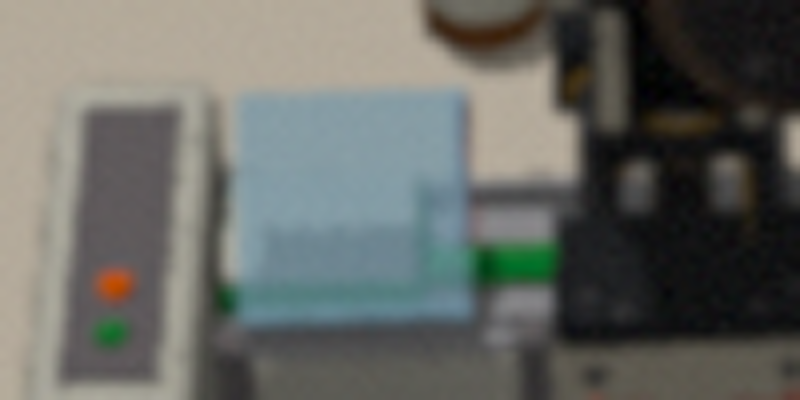

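The pan stayed home when the push was released. Next I lift straight up so the flap closes.

```bash
python3 -m inch '0 0 -0.004 0 0 0 0.64;0 0 -0.004 0 0 0 0.64;0 0 -0.004 0 0 0 0.64;0 0 -0.004 0 0 0 0.64;0 0 -0.006 0 0 0 0.64;0 0 -0.01 0 0 0 0.64;0 0 -0.02 0 0 0 0.64;0 0 -0.02 0 0 0 0.64;0 0 -0.02 0 0 0 0.64;0 0 -0.02 0 0 0 0.64;0.03 0 -0.02 0 0 0 0.64;0.03 0 0 0 0 0 0.64;0.03 0 0 0 0 0 0.64;0.03 0 0 0 0 0 0.64;0 0 0 0 0 0 0.64;0 0 0 0 0 0 0.64'
python3 - <<'E'
from go import *
a=save('side','pics/d8.png');b=save('scene','pics/s8.png');save('wrist','pics/w8.png')
def crop(a,x0,x1,y0,y1,k,f): cv2.imwrite(f,cv2.cvtColor(cv2.resize(a[y0:y1,x0:x1],None,fx=k,fy=k,interpolation=2),cv2.COLOR_RGB2BGR))
crop(b,230,370,205,345,4,'pics/s8c.png');crop(a,200,370,220,310,4.5,'pics/d8c.png')
for n,x0,y0,k in [('scene',230,205,4),('side',200,220,4.5)]:
  for X in [[-.044,-.0115,.064],[-.044,.0145,.064]]:
    u=proj(n,W(Q,X));print(n,X,np.round([(u[0]-x0)*k,(u[1]-y0)*k]))
E
```

```text
time_s: 10.5
tcp_pos: [0.4958, 0.01, 0.1795]
eef_rot: [180.0, 0.1, -166.7]
contact_force: [0.2, 0.9, -0.2]
gripper_width: 0.056
scene [-0.044, -0.0115, 0.064] [252. 290.]
scene [-0.044, 0.0145, 0.064] [302. 295.]
side [-0.044, -0.0115, 0.064] [386. 105.]
side [-0.044, 0.0145, 0.064] [387. 137.]
```

View pics/s8c.png

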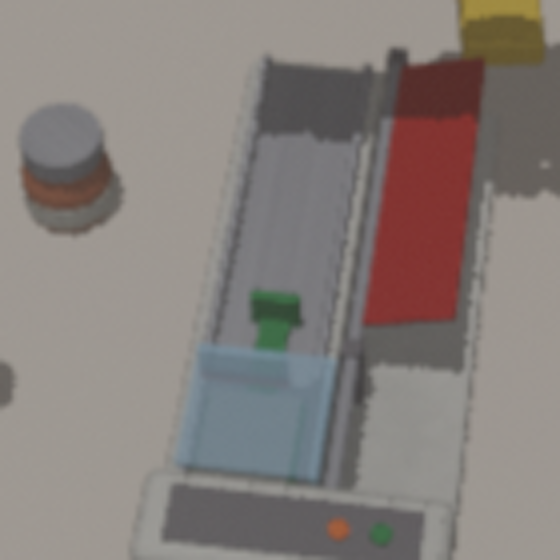

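View pics/d8c.png

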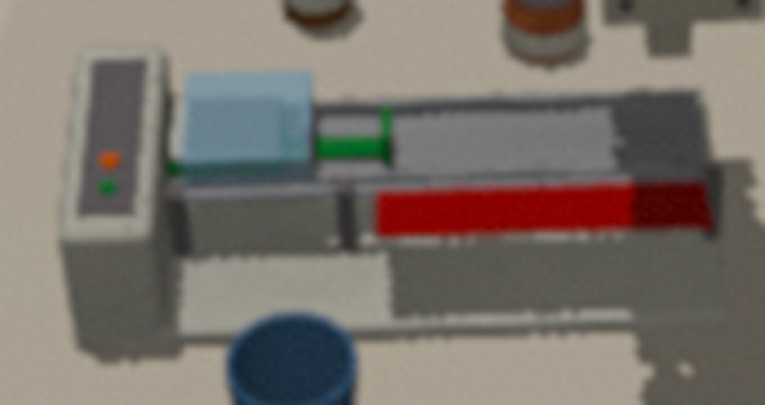

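View pics/s8.png

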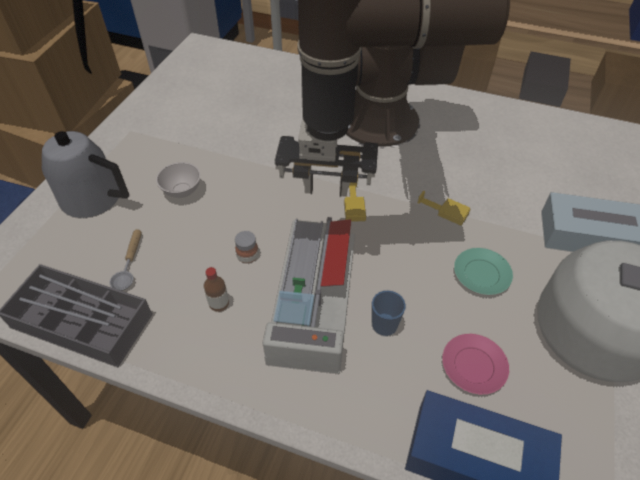

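```bash
python3 -c "
from plant import r
print(r.close_job())"
```

```text
the job is handed in; nothing more can be done
None
```

The green pan is home against the back stop with the flap shut behind it, and the job is handed in at about 10.5 s of the 54 s. `close_job()` gives no verdict, so this rests on my own checks.

**What I did:** I located the station from the scene and side images. One fingertip pressed the red bar to tool height 46 mm, which I calculate as a flap angle of about 0.73 rad; I did not read the angle directly. The other fingertip pushed the pan's heel along the lane until the force rose to about 15 N with no further travel. I then backed off about 10 mm, lifted, and moved back.

**Last checks:**
- **Pan:** in both fixed cameras its heel shows within about 1 mm of where it should be when home, and it did not move when I stopped pushing.
- **Flap:** hood and bar look as they did at the start, so it is shut behind the pan's body.
- **Bystanders:** by eye, all look unmoved in the scene picture; I did not measure them. The yellow look-alikes were not touched.

**One disagreement:** the tool stopped 2–3 mm short of the home position I had calculated. Both camera views show the pan at home, so I put this down to calibration error (about 2 mm) or finger thickness.

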